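# Lock the drive head and hold its belt tensioner open

## Task

Get this drive head ready for a new belt: first swing the hinged keeper bar at its side shut until it snaps into its detent and stays there. Then push the spring-loaded tensioner arm forward, away from its rest pin, all the way to its stop and keep it there with the gripper: the program finishes while still holding the arm wound against the stop. Leave the loose things lying about where they are.

Things in the scene. Friction and masses are not known exactly. Their poses are not given: they have to be found in the camera images.
- drive: Drive head in a cradle, fixed to the table. Dark steel plate 240 x 320 mm, 10 mm thick; on it a grey casing 170 (x) x 240 (y) mm, deck 55 mm above the table, with two pulleys (68 and 44 mm wide, tops at 99 mm) on its left half. Origin on the table, 5 mm to +y of the casing's middle; x forward (away from the robot at yaw 0), y left, z up: the 'local' frame below.
- keeper (a joint): Angle of the keeper bar, rad. 0 = shut: along local -x from its hinge, beside the casing's left face. It opens outwards (local +y), starts 0.6 to 1.3 open and stays where left (0.06 N m friction). At q it points along local (-cos q, sin q); closes counterclockwise from above. Between q = 0.1 and 0.045 it passes a sprung ball (some newtons), then snaps to 0, a rigid stop, and is held.
- keeper_knob (a point): Centre of the upper part of the keeper's upright knob: black, 16 mm thick, from 68 to 110 mm above the table, this point at 95 mm, 105 mm from the hinge axis. May be pinched from above or pushed. Turns with the bar.
- keeper_hinge (a point): On the keeper's vertical hinge axis, 95 mm above the table, at local (60, 145) mm; fixed on the drive; the hinge's top is at 71 mm. The bar is level steel, 16 mm wide, top at 68 mm; when shut its free end, 150 mm from here, stands at the aluminium detent block (78 mm high).
- tensioner (a joint): Angle of the tensioner arm, rad: 0 = at its rest pin (start), 0.95 = at its stop pin (rigid). Vertical axis; grows as the arm swings forward, counterclockwise from above: at q it points along local angle -2.059 + q from +x towards +y: right and back at the start, right and forward at the stop. A spring returns it to 0 when let go: 2.5 N at the roller at rest, 7 N at the stop.
- idler (a point): On the axis of the upright black roller at the tensioner arm's free end: 32 mm thick, 73 to 111 mm above the table, with a 12 mm steel boss to 115 mm; this point at 93 mm, 100 mm from the pivot axis. The aluminium arm below is 18 mm wide, 64 to 73 mm above the table. The roller does not turn on the arm; it may be pinched from above or pushed.
- tensioner_pivot (a point): On the tensioner's vertical pivot axis (dark pivot body with a coil spring, top at 99 mm), 93 mm above the table, at local (0, -20) mm. Fixed on the drive. The stop pin and rest pin (12 mm thick, up to 79 mm above the table) stand 62 mm from it, either side of the arm's swing.
- wrench: Loose steel wrench, 160 mm long, flat on the table to the right of the cradle, beyond the screwdriver. Origin under its middle. Leave alone.
- screwdriver: Loose screwdriver, 170 mm long, on the table to the right of the cradle. Origin under its middle. Leave alone.
- oil_bottle: Loose white plastic bottle, 48 mm thick, 110 mm high, standing behind the cradle. Origin under its centre. Leave alone.
- collar: Loose steel collar, 28 mm wide, 12 mm high, lying on the deck of the casing near its robot-side edge. Origin under its centre. Leave alone.
- flask: Loose conical glass flask, 110 mm wide, 136 mm high, standing at the right rear. Origin under its centre. Leave alone.
- beaker: Loose glass beaker, 70 mm wide, 90 mm high, standing at the right. Origin under its centre. Leave alone.
- carton: Loose cardboard carton, 100 x 130 x 70 mm, at the left. Origin under its centre. Leave alone.

How it is judged:
On the way, in this order (a step that is already met when the one before it is completed fails the run):
1. the keeper bar is shut in its detent, the tensioner not yet wound (value of joint keeper below 0.03 rad and value of joint tensioner below 0.5 rad), for 0.3 s.
2. the fingers have wound the tensioner arm to its stop, the keeper still shut (value of joint keeper below 0.03 rad and value of joint tensioner above 0.89 rad and contact force between the fingers and tensioner above 3 N), for 0.3 s.
At the end, for the whole second after the job is handed in: The keeper reads below 0.03 rad (shut in its detent) with the robot not touching it, the tensioner arm stands still above 0.89 rad (stop at 0.95), and the fingers are pressing on it with more than 3 N, through the last second (all of step 2 and velocity of joint tensioner between -0.05 and 0.05 rad/s and contact force between the arm and keeper below 0.5 N); the arm keeps its last pose, push and grip.
It fails at once if a loose thing is moved by more than 30 mm (distance of any of wrench, screwdriver, oil_bottle, collar, flask, beaker, carton from where it was at the start of the episode above 0.03 m).
It also fails if it takes over 54 s, if anything falls off the work surface, if the arm or the gripper's body presses on something with over 40 N, if the wrist force passes 120 N, or if a joint passes its speed limit or range.

## Robot

A 7-joint arm with a two-finger parallel gripper is mounted at the origin on the work surface. World frame = base frame: x ahead of the robot, y to its left, z up, the work surface at z = 0. Lengths are in m, angles in rad, forces in N, time in s.
With the tool pointing down it reaches from about 0.425 to 0.925 m from the base axis. Payload 6.8 kg.
Tool frame: the origin (TCP) lies on the front face of the gripper's body, between the roots of the fingers; the fingertips stand 73 mm ahead of it and the grasp point (between the pads) lies 54 mm ahead of it (env.nose_length is the distance from the TCP to the fingertips, in m); z points along the fingers, y is the line along which they close (so a half turn about z gives the same grasp; the last joint's range is limited). The gripper opens to 85 mm and grips with 20 to 120 N. Pads are 22 mm wide; open, the fingers measure 114 mm over their backs; the gripper's body (76 mm by 85 mm) begins 54 mm behind the grasp point. The pads swing forward as they close: fully open they stand 13 mm farther back than shut.
Start: joints at [1.017, 0.477, 0.022, 1.555, -0.011, 1.109, -0.083], TCP at [0.291, -0.609, 0.304] pointing down, gripper open.
Joint ranges: [-2.96, 2.96], [-0.34, 2.1], [-1.41, 1.46], [0.24, 2.44], [-1.37, 4.51], [0.17, 1.92], [-2.96, 2.96]. Speed limits (rad/s): [2.39, 2.39, 3.14, 3.14, 3.14, 3.14, 3.14].

## Interface

Orientations are given as a unit quaternion [w, x, y, z].
In Python, from cell import env, kin, camera, calibration, job gives the robot as it stands. The module is installed in compiled form; this text tells all that it offers. Calls block until the motion is done:
- env.reach(position, orientation): joint-space move of the TCP to a pose.
- env.movel(position, velocity=0.15, rot=None, stop_force=None): straight line of the TCP; rot=None keeps the orientation; velocity is the mean speed in m/s. With stop_force (N) it stops when the force on the tool has changed by that much, and returns True; else False.
- env.goto_joints(angles): joint-space move.
- env.grip(opening, f_grip=None): finger opening in m; f_grip is the grip in N (None keeps the last); returns when the fingers have stopped.
- env.dwell(seconds).
- kin.inverse_kinematics(position, orientation): joint angles nearest the present ones, or None.
- env.get_state(): the state.
- camera(name): name is "scene" or "top" or "wrist"; returns (picture, depth): 420x560x3 uint8, blue, green, red; 420x560 float32, m along the optical axis (not along the pixel's ray), 0 where there is no reading.
- calibration(name): a dict with "fx", "fy", "cx", "cy" (pixels), "k1" (the pictures are not rectified: a ray, as slopes to the right and down, at radius r is drawn at 1 + k1 r^2 times it, then the intrinsics apply), "rvec" (rotation vector, rad) and "tvec" (3), from world to camera coordinates, as OpenCV has them. Camera axes: x right, y down, z forward; pixel columns grow to the right and rows downward; lengths in m; the calibration is good to about 2 mm. A picture is of the moment at which its call begins: read the wrist's pose just before it. calibration takes no time and is no camera call; for the wrist camera it gives the pose at the moment of the call.
A pose or a line that the arm cannot do raises env.PlanningError and nothing moves.
- job.job_done(): hands the job in; it is judged then, once.
The state is a dict: "time": time; "qpos": joint angles; "joint_velocities": joint speeds; "joint_torque": joint torques, N m; "tcp_pos": TCP position; "orientation": TCP orientation; "force": force on the tool from outside, world axes, zero at the start; "torque": the same for the moment, N m; "opening": finger opening in m; "gripper_force": force on a finger pad.
Only numpy, scipy, OpenCV 4.12 (cv2) and the standard library are available. Lean on these libraries where they do the work, as an engineer would, in place of code of your own. Each camera call takes 0.05 s, during which the arm holds its last target. There are 200 camera calls.

## Working session

There is one attempt and no reset: what is moved stays moved. The work goes in short steps, each a Python script; the robot and the scene stay as the last script left them, time stands still between calls to the robot, and variables do not carry over. Pictures are saved under pics/ and viewed, at most 10 in all, crops included, and the job is handed in when it is done.

```bash
mkdir -p pics; cat > h.py <<'E'
import numpy as np, cv2
from cell import env, kin, camera, calibration, job
def cal(n):
    c=calibration(n); R=cv2.Rodrigues(np.array(c["rvec"],float))[0]; return c,R,np.array(c["tvec"],float)
def rays(n,uv,C=None):
    c,R,t=C or cal(n); K=np.array([[c["fx"],0,c["cx"]],[0,c["fy"],c["cy"]],[0,0,1]])
    p=cv2.undistortPoints(np.array(uv,float).reshape(-1,1,2),K,np.array([c["k1"],0,0,0,0.])).reshape(-1,2)
    d=np.c_[p,np.ones(len(p))]@R; return -R.T@t,d
def onplane(n,uv,z,C=None):
    o,d=rays(n,uv,C); return o+d*((z-o[2])/d[:,2])[:,None]
def cloud(n,depth,C=None):
    v,u=np.mgrid[:420,:560]; o,d=rays(n,np.c_[u.ravel(),v.ravel()],C)
    return (o+d*depth.reshape(-1,1)).reshape(420,560,3)
E
python3 - <<'E'
from h import *
s=env.get_state(); print(s["time"],s["tcp_pos"],s["orientation"])
for n in("top","scene"):
    im,d=camera(n); cv2.imwrite(f"pics/{n}0.png",im); np.save(n+"0.npy",d); c,R,t=cal(n); print(n,-R.T@t,(d>0).mean(),c["fx"])
E
```

```text
0.0 [ 0.2908243  -0.6086473   0.30293877] [-8.46818556e-04  9.75262554e-01  2.21047881e-01 -2.58977681e-04]
top [0.29449785 0.01958063 1.63764729] 0.9958928571428571 436.3265048985417
scene [ 1.29825462 -0.80323524  0.94876671] 0.995969387755102 426.67932792800957
```

View pics/top0.png

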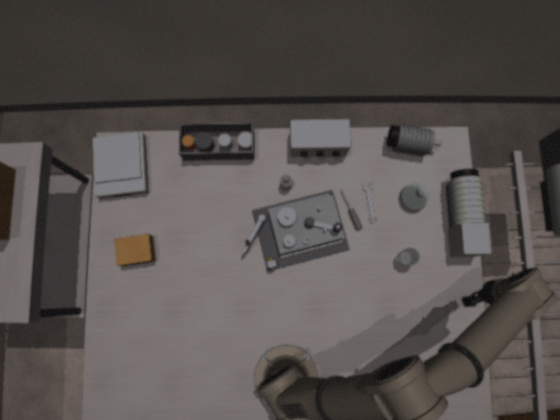

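View pics/scene0.png

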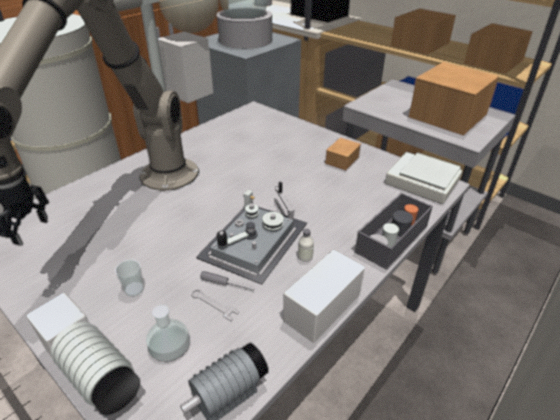

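The top view shows the drive at about (302,227), yawed about +11°. The keeper is open, with its hinge at (264,218) and knob near (250,247). The roller is at (337,227). The bottle is at (286,183), and a collar-sized object sits on the deck. Next I'll fit the pose from the depth.

```bash
python3 - <<'E'
from h import *
im=cv2.imread("pics/top0.png"); d=np.load("top0.npy"); P=cloud("top",d)
roi=np.zeros((420,560),bool); roi[170:290,225:360]=1
z=P[...,2]; print("table z",np.median(z[285:300,225:350]))
for lo,hi in((.005,.02),(.045,.062),(.062,.08),(.085,.105),(.103,.125)):
    m=(roi&(z>lo)&(z<hi)).astype(np.uint8); n,l,st,ce=cv2.connectedComponentsWithStats(m)
    for i in range(1,n):
        if st[i,4]<4: continue
        q=P[l==i]; print(lo,st[i,4],ce[i].round(),q.mean(0).round(4),np.median(q[:,2]).round(4),cv2.minAreaRect((q[:,:2]*1000).astype(np.float32)) if st[i,4]>30 else "")
# casing+plate union outline
m=(roi&(z>.005)).astype(np.uint8); 
cv2.imwrite("pics/crop0.png",cv2.resize(im[170:290,225:365],None,fx=5,fy=5,interpolation=cv2.INTER_CUBIC))
E
```

```text
table z 0.0010304963921534682
0.005 16 [268. 173.] [0.7653 0.0545 0.0073] 0.0067 
0.005 16 [276. 174.] [0.7605 0.0243 0.0077] 0.0071 
0.005 4 [280. 171.] [0.7722 0.0098 0.0064] 0.0064 
0.005 7 [284. 172.] [ 0.7684 -0.004   0.0067] 0.0066 
0.005 6 [290. 172.] [ 0.7667 -0.0269  0.007 ] 0.0071 
0.005 6 [303. 173.] [ 0.7632 -0.0791  0.0068] 0.007 
0.005 13 [321. 173.] [ 0.7601 -0.1481  0.0075] 0.0074 
0.005 7 [338. 171.] [ 0.7674 -0.2167  0.0068] 0.0065 
0.005 8 [357. 172.] [ 0.7636 -0.2898  0.0064] 0.0059 
0.005 9 [226. 175.] [0.7612 0.2176 0.0074] 0.0069 
0.005 4 [296. 173.] [ 0.7617 -0.0538  0.0078] 0.0079 
0.005 4 [331. 174.] [ 0.757  -0.1865  0.0063] 0.0061 
0.005 8 [332. 176.] [ 0.749  -0.1923  0.0079] 0.0079 
0.005 7 [263. 177.] [0.7509 0.0759 0.0062] 0.0057 
0.005 5 [248. 178.] [0.7477 0.1332 0.0067] 0.0065 
0.005 9 [254. 178.] [0.7441 0.1104 0.0062] 0.0056 
0.005 4 [268. 178.] [0.7422 0.0557 0.0088] 0.0086 
0.005 5 [297. 177.] [ 0.7479 -0.054   0.0062] 0.0057 
0.005 4 [312. 176.] [ 0.7479 -0.1154  0.0069] 0.0064 
0.005 4 [341. 177.] [ 0.7445 -0.2267  0.0062] 0.0063 
0.005 6 [276
[... 7404 characters left out ...]
1828  0.0978] 0.0988 
0.085 90 [289. 240.] [ 0.4926 -0.0173  0.0903] 0.0886 ((492.009521484375, -17.51613426208496), (40.719932556152344, 41.11936569213867), 44.78292465209961)
0.103 32 [286. 177.] [ 0.7175 -0.0109  0.1105] 0.1106 ((717.5787353515625, -10.911369323730469), (21.803768157958984, 20.536062240600586), 88.67335510253906)
0.103 6 [287. 214.] [ 0.5823 -0.0126  0.1046] 0.1038 
0.103 5 [308. 222.] [ 0.552  -0.0856  0.1042] 0.1042 
0.103 4 [312. 222.] [ 0.5548 -0.1014  0.1053] 0.105 
0.103 66 [338. 226.] [ 0.5345 -0.1905  0.113 ] 0.1137 ((535.2620239257812, -190.83697509765625), (29.5211124420166, 28.995147705078125), 70.21443939208984)
0.103 18 [247. 241.] [0.4875 0.1319 0.1099] 0.11
```

View pics/crop0.png

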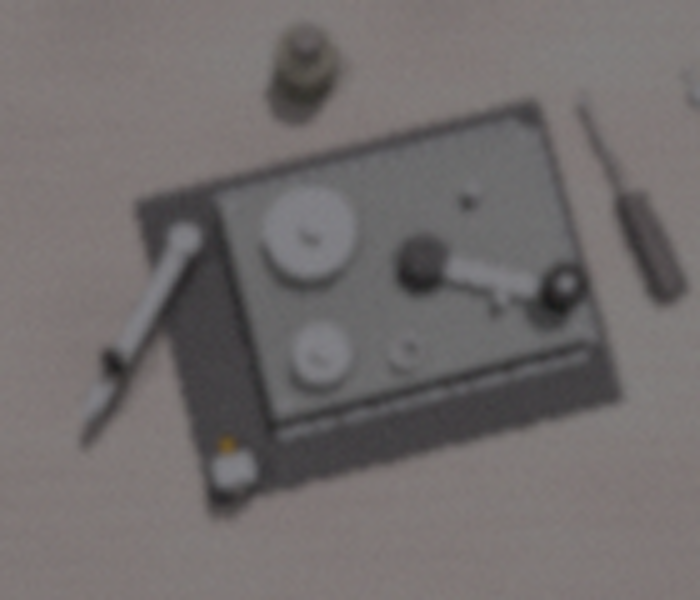

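Each measured point agrees with the casing fit (centre (0.557,-0.080), yaw 13.57°): the pivot to 2 mm, the roller to 2 mm, and a knob radius of 106 mm. The keeper angle is about 0.745. I'll push the knob along its arc with closed fingers.

```bash
cat >> h.py <<'E'
yaw=np.radians(13.57); c_,s_=np.cos(yaw),np.sin(yaw); R2=np.array([[c_,-s_],[s_,c_]])
O=np.array([.5572,-.0797])+R2@[0,.005]
W=lambda x,y,z:np.r_[O+R2@[x,y],z]
L=lambda p:R2.T@(np.asarray(p)[:2]-O)
def down(a):  # tool z down, tool y along world angle a
    from scipy.spatial.transform import Rotation as Ro
    y=np.array([np.cos(a),np.sin(a),0]); z=np.array([0,0,-1.]); q=Ro.from_matrix(np.c_[np.cross(y,z),y,z]).as_quat()
    return q[[3,0,1,2]]
def knob(q): return np.array([.06-.105*np.cos(q),.145+.105*np.sin(q)])
def show(): 
    s=env.get_state(); print("t",round(s["time"],2),"tcp",s["tcp_pos"].round(4),"loc",L(s["tcp_pos"]).round(4),"F",np.round(s["force"],1),"op",round(float(s["opening"]),4))
E
python3 - <<'E'
from h import *
env.grip(0)
Z=.073+.079; off=.019
k=knob(.745); p=W(k[0],k[1]+off+.02,.26)
best=None
for a in(yaw,yaw+np.pi):
    j=kin.inverse_kinematics(p,down(a)); print(None if j is None else np.round(j,2))
    if j is not None:
        m=np.abs(j[6]-env.get_state()["qpos"][6])
        if best is None or m<best[0]: best=(m,a,j)
a=best[1]; env.goto_joints(best[2]); show()
env.movel(W(k[0],k[1]+off+.02,Z),velocity=.12); show()
for q in(.745,.6,.45,.3,.16):
    k=knob(q); print(q,env.movel(W(k[0],k[1]+off,Z),velocity=.08,stop_force=25)); show()
k=knob(0); print(env.movel(W(k[0],k[1]+off-.006,Z),velocity=.03,stop_force=30)); show()
im,d=camera("top"); cv2.imwrite("pics/crop1.png",cv2.resize(im[170:290,225:365],None,fx=5,fy=5,interpolation=cv2.INTER_CUBIC))
E
```

```text
[ 0.3   0.4  -0.94  1.95  0.39  0.98 -0.58]
[ 0.46  0.51 -1.18  1.94  0.54  1.06  2.42]
t 3.69 tcp [0.4799 0.1683 0.2599] loc [-0.0169  0.2542] F [ 0.8 -0.4 -0. ] op -0.0001
t 4.74 tcp [0.4798 0.1695 0.1526] loc [-0.0167  0.2554] F [ 0.2 -0.6 -0.4] op 0.0002
0.745 False
t 5.14 tcp [0.4845 0.1487 0.1521] loc [-0.017   0.2341] F [ 0.1 -0.7 -0.1] op 0.0002
0.6 False
t 5.48 tcp [0.4774 0.1351 0.1519] loc [-0.0271  0.2225] F [-0.7  0.5 -0.4] op 0.0003
0.45 False
t 5.83 tcp [0.4733 0.1201 0.152 ] loc [-0.0347  0.209 ] F [-0.6  0.2  1. ] op 0.0003
0.3 False
t 6.18 tcp [0.4712 0.1047 0.152 ] loc [-0.0403  0.1945] F [0.5 1.1 1.4] op -0.0001
0.16 False
t 6.52 tcp [0.4713 0.0901 0.1519] loc [-0.0436  0.1802] F [0.2 0.2 0.4] op -0.0002
False
t 7.42 tcp [0.4737 0.0737 0.1521] loc [-0.0452  0.1637] F [-5.6 17.1 -1.3] op -0.0003
```

```bash
python3 - <<'E'
from h import *
k=knob(0); print(env.movel(W(k[0],k[1]+.019-.016,.152),velocity=.03,stop_force=35)); show()
env.movel(W(k[0],k[1]+.05,.152)); env.movel(W(k[0],k[1]+.05,.27),velocity=.25); env.reach(W(.12,-.23,.30),down(yaw)); show()
im,d=camera("top"); P=cloud("top",d); z=P[...,2]
roi=np.zeros((420,560),bool); roi[215:285,235:285]=1
m=roi&(z>.085)&(z<.125); print(P[m].mean(0),m.sum(),"loc",L(P[m].mean(0)),"want",knob(0))
m=roi&(z>.062)&(z<.08); print(cv2.minAreaRect((P[m][:,:2]*1000).astype(np.float32)))
cv2.imwrite("pics/crop1.png",cv2.resize(im[170:290,225:365],None,fx=5,fy=5,interpolation=cv2.INTER_CUBIC))
E
```

```text
False
t 7.96 tcp [0.4739 0.0725 0.1524] loc [-0.0453  0.1625] F [-13.1  40.7  -4. ] op 0.0003
t 10.72 tcp [ 0.7269 -0.2679  0.3003] loc [ 0.1208 -0.2278] F [0.5 0.1 1.1] op 0.0001
[0.53683084 0.0205272  0.09426068] 66 loc [0.00371609 0.09720854] want [-0.045  0.145]
((496.45001220703125, 32.84455871582031), (197.5887908935547, 85.61415100097656), 9.961566925048828)
```

View pics/crop1.png

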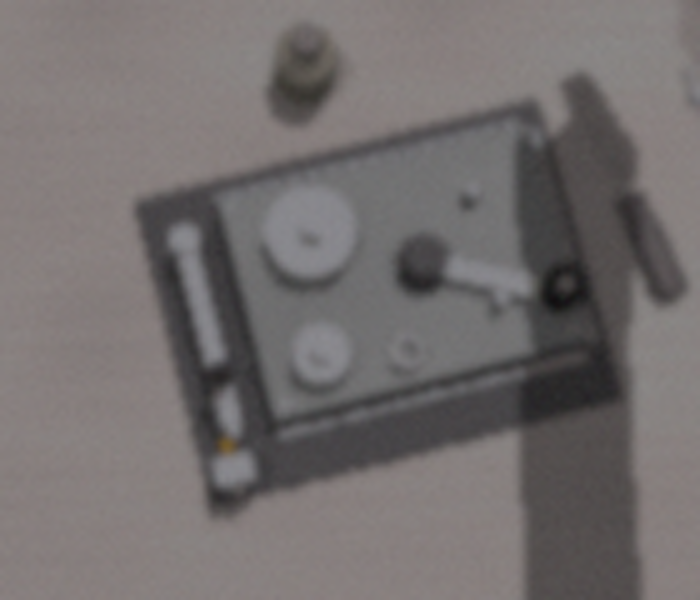

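The keeper is shut: the bar runs parallel to the casing and its tip is at the detent block (crop (228,445)). It also took 43 N against a rigid stop. Next I'll wind the tensioner, pushing behind the roller along its arc.

```bash
python3 - <<'E'
from h import *
Z=.158
def pose(q,back,z=Z):
    a=-2.059+q; t=np.array([-np.sin(a),np.cos(a)]); p=np.array([0,-.02])+.1*np.array([np.cos(a),np.sin(a)])-back*t
    return W(*p,z),yaw+a
best=None
for f in(0,np.pi):
    js=[]
    for q,b in((0,.047),(.95,.027)):
        p,a=pose(q,b); js.append(kin.inverse_kinematics(p,down(a+f)))
    print(f,[None if j is None else np.round(j,2) for j in js])
    if all(j is not None for j in js):
        m=max(abs(j[6]) for j in js)
        if best is None or m<best[0]: best=(m,f)
f=best[1]
p,a=pose(0,.047,.26); env.reach(p,down(a+f)); show()
p,a=pose(0,.047); env.movel(p,velocity=.12); show()
for q in(0,.16,.32,.48,.64,.8,.92):
    p,a=pose(q,.027); print(q,env.movel(p,velocity=.06,rot=down(a+f),stop_force=30)); show()
p,a=pose(.95,.019); env.movel(p,velocity=.03,rot=down(a+f)); env.dwell(1); show()
im,d=camera("scene"); cv2.imwrite("pics/s2.png",cv2.resize(im[160:290,180:330],None,fx=4,fy=4,interpolation=cv2.INTER_CUBIC))
E
```

```text
0 [array([ 0.53,  0.45, -0.36,  2.02,  0.24,  0.71, -1.81]), array([ 0.58,  0.63, -0.53,  1.75,  0.4 ,  0.87, -0.99])]
3.141592653589793 [array([ 0.99,  0.63, -0.98,  1.99,  0.68,  0.89,  0.96]), array([ 0.93,  0.86, -1.11,  1.72,  0.86,  1.12,  1.82])]
t 12.47 tcp [ 0.4909 -0.1793  0.2603] loc [-0.0878 -0.0862] F [-0.1 -0.1  0.6] op 0.0002
t 13.47 tcp [ 0.4909 -0.1795  0.1586] loc [-0.0879 -0.0865] F [ 0.4 -0.2  0.4] op -0.0001
0 False
t 13.96 tcp [ 0.5096 -0.1844  0.1579] loc [-0.0709 -0.0956] F [-2.8  0.7  1.6] op 0.0001
0.16 False
t 14.38 tcp [ 0.5241 -0.1909  0.1577] loc [-0.0583 -0.1053] F [-2.7  1.5  0.8] op 0.0004
0.32 False
t 14.81 tcp [ 0.5399 -0.1954  0.1577] loc [-0.044  -0.1134] F [-4.8  3.2  1.5] op 0.0002
0.48 False
t 15.23 tcp [ 0.5561 -0.1976  0.1577] loc [-0.0287 -0.1194] F [-5.   2.3  1.4] op 0.0
0.64 False
t 15.66 tcp [ 0.5724 -0.1972  0.1577] loc [-0.0128 -0.1228] F [-6.1  1.1  2.1] op -0.0001
0.8 False
t 16.08 tcp [ 0.5882 -0.1942  0.1576] loc [ 0.0033 -0.1236] F [-7.2  0.2  2. ] op 0.0001
0.92 False
t 16.44 tcp [ 0.5997 -0.1906  0.1575] loc [ 0.0153 -0.1228] F [-8.1 -0.9  3. ] op -0.0001
t 17.96 tcp [ 0.6036 -0.1887  0.1573] loc [ 0.0195 -0.1219] F [-25.5  -7.6  16.8] op 0.0002
```

View pics/s2.png

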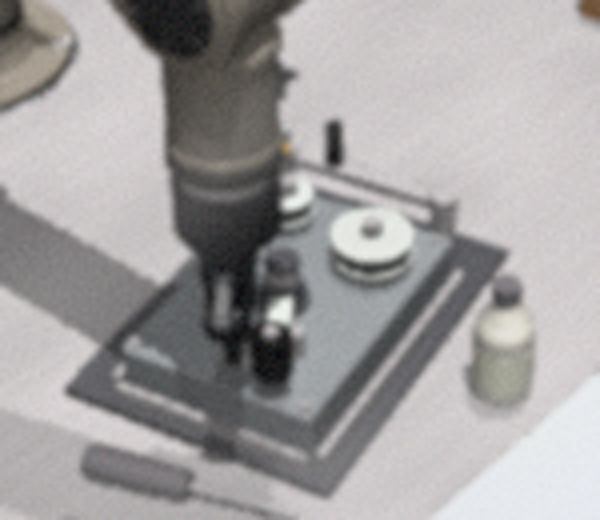

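The picture shows the fingers pressing behind the roller (about (270,350)), the arm swung forward and the keeper still shut (knob at (333,140)). The TCP is within 1 mm of the predicted stop contact, and the force jumped from 8 N to 26 N there, so the arm is at the rigid stop.

```bash
python3 -c "
from h import *
show(); print(job.job_done()); show()"
```

```text
t 18.01 tcp [ 0.6036 -0.1887  0.1573] loc [ 0.0195 -0.1219] F [-24.8  -7.6  17.3] op -0.0
the job is handed in; nothing more can be done
None
the job is handed in; nothing more can be done
```

I shut the keeper in its detent, wound the tensioner arm to its stop and handed the job in at 18 s with the closed fingers still pressing on it at about 26 N; the hand-in call returned no verdict.

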